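# Lift the smeared shoe-polish tin with the flat shovel

## Robot

A 6-joint arm with a two-finger parallel gripper is mounted at the origin on the work surface. World frame = base frame: x ahead of the robot, y to its left, z up, the work surface at z = 0. Lengths are in m, angles in degrees, forces in N, time in s.
With the tool pointing down it reaches from about 0.4 to 0.825 m from the base axis. Payload 7 kg.
Tool frame: the origin (TCP) lies midway between the tips of the shut fingers; the grasp point (between the pads) lies env.grip_point_offset behind it (env.grip_point_offset is the distance from the TCP to the grasp point, in m); x points along the fingers, y is the direction in which the jaws open and shut, and the axes are right-handed (so a half turn about x gives the same grasp; the last joint's range is limited). The gripper opens to 88 mm and grips with 3 to 60 N. Pads are 19 mm wide; open, the fingers measure 130 mm over their backs; the gripper's body (78 mm by 193 mm) begins 47 mm behind the grasp point.
Start: joints at [79.647, 20.546, 0.682, 0, -70.136, -16.507], TCP at [0.305, 0.602, 0.227] pointing down, gripper open.
Joint ranges: [-176.03, 176.03], [-82.01, 121.73], [-58.28, 71.71], [-173.87, 95.51], [-174.79, -0.11], [-173.66, 173.66]. Speed limits (degrees/s): [136.94, 136.94, 172.46, 180, 180, 180].

## Interface

Orientations are given as [roll, pitch, yaw] about the fixed x, y, z axes, in that order (R = Rz(yaw) Ry(pitch) Rx(roll)).
In Python, from cell import env, snapshot, camera_model, recognise gives the robot as it stands. The module is installed in compiled form; this text tells all that it offers.
- The arm moves only by the tool drive_tool, never from a script. Its argument "motion" is one flat list of numbers, 4 for each row, row after row: the shift along the tool's x, y, z in m, then the turn about the tool's x in rad. A call has 1 to 20 rows; each row is the pose to reach, as a shift and turn from the pose commanded when the call began, along the tool's axes at that moment; what a row does not reach only later rows make up. A row lasts 1/12 s, in which the tool goes at most 41.7 mm and 7.16 degrees, less where a joint would pass 70% of its speed; a pose out of reach is approached as far as the arm can. A call with a gripper value outside its range is refused whole. "fingers" is the finger opening in m, from 0 to 0.0876, set as the call begins (left out, the last holds). The fingers move at their own pace and stop on an object; "grip_force" is the grip in N (left out, the last holds). Time passes only in rows, so rows that repeat a pose let the fingers close. It gives the time, the measured TCP pose, the force and the opening at its end, in the units of the state.
- env.get_obs(): the state, without advancing time (a new reading comes with each control period).
- snapshot(name): name is "side" or "top"; returns the picture (420x560x3 uint8, red, green, blue); there is no depth.
- camera_model(name): a dict with "fx", "fy", "cx", "cy" (pixels), "origin" and "orientation" of the camera in the world. Camera axes: x right, y down, z forward; pixel columns grow to the right and rows downward; lengths in m; the calibration is good to about 2 mm. A picture is of the moment at which its call begins. camera_model takes no time and is no camera call.
- env.hand_in(): hands the job in, once; it reports no verdict.
Trained networks look in the newest picture that a camera, given by its name, has taken for a name from the list of things; names that differ only in an ending like _2 or _b are one class to them, and where a whole thing is asked for, a point or a joint stands for the part that bears it (a point fixed in the world has none). Each returns a list of dicts, best first, with "score" (0 to 1); they miss things now and then, are a little off and sometimes report something else, mostly with a low value. They report only what shows in the picture. A call takes as long as a camera call. They do not tell look-alikes from the thing itself.
- recognise(camera, query): "pixel" ([row, column] in pixels, amid what is visible of it).
The state is a dict: "t": time; "joints": joint angles; "qvel": joint speeds; "joint_efforts": joint torques, N m; "eef_pos": TCP position; "tcp_rot": TCP orientation; "force": force on the tool from outside, world axes, zero at the start; "ft_torque": the same for the moment, N m; "grip_width": opening from 0.0 (shut) to 1.0 (fully open).
Only numpy, scipy, OpenCV 4.12 (cv2) and the standard library are available. Lean on these libraries where they do the work, as an engineer would, in place of code of your own. Each camera call takes 0.05 s, during which the arm holds its last target.

## Task

The brown-lidded tin of shoe polish is smeared, so do not touch it with the gripper: take the flat shovel by its upright wooden grip, slide the blade under the brown tin in the rack and lift the tin out on it, keeping it level. Then set the loaded shovel down flat on the cork mat, with the tin still lying on the blade and roughly over the middle of the mat, and let go.

Things in the scene. Friction and masses are not known exactly. Their poses are not given: they have to be found in the camera images.
- shovel: Flat steel shovel, 180 g. Origin: underside, below its grip; x to the blade's front edge, z up. Blade 3 mm thick, 70 wide, underside z = 0, from x = -18 to 155 mm. Back wall at x = 30 to 33, 17 mm high: a tin fits with its centre 95 to 110 mm ahead of the origin. Upright wooden grip at x = y = 0: 22 mm along x, 30 along y, z = 33 to 118; taken from above, across either pair of sides.
- tin_brown: Round flat closed shoe-polish tin, brown (orange-brown) lid, diameter 116 mm, 22 mm high, about 180 g. Origin: centre of its underside, z up; yaw means nothing. It lies across the two rails of one of the rack's bays (either one), underside 20 mm above the table; a like tin with a black lid, not wanted, lies in the other bay.
- rack: Low grey fixed rack. Origin: on the table between its two bays; y points out of its open side, along the rails, roughly to the robot's left; z up. Bays centred at x = -70 and 70 mm, each with two rails (8 mm wide, 20 high, y = -75 to 75) 96 mm apart inside, nothing between them, so 20 mm clear height under the tin. Back stop, 36 mm high, with its face at y = -82 mm.
- mat: Thin fixed cork mat, 200 mm along its x, 260 mm along its y, 4 mm thick. Origin: centre of its underside, on the table. The shovel stands on it at the start, blade roughly towards the rack.
Mind the look-alikes: they are no part of the job. What is shaped like the shovel but green is not meant.

How it is judged:
By the outcome, as a careful person would: the job done as asked, in the order asked, and still so for the second after the job is handed in, with the robot touching nothing.
It also fails if it takes over 58 s, if anything falls off the work surface, if the arm or the gripper's body presses on something with over 40 N, if the wrist force passes 120 N, or if a joint passes its speed limit or range.

## Working session

There is one attempt and no reset: what is moved stays moved. The work goes in short steps, Python scripts to look and compute and a tool call to move; the robot and the scene stay as the last step left them, time stands still between calls to the robot, and variables do not carry over. Pictures are saved under pics/ and viewed, and the job is handed in when it is done.

Besides the shell and the picture viewer there is one more tool, called as name(argument=value, ...) on one line, values as JSON. drive_tool: Moves the arm, as the interface text tells. Its arguments: {"type":"object","properties":{"motion":{"type":"array","items":{"type":"number"}},"fingers":{"type":"number"},"grip_force":{"type":"number"}},"required":["motion"]}

```bash
mkdir -p pics; python3 - <<'E'
from cell import env, snapshot, camera_model, recognise
import cv2
for n in ("side","top"):
    im=snapshot(n); cv2.imwrite(f"pics/{n}0.png",im[:,:,::-1]); print(n,camera_model(n))
    for q in ("shovel","tin_brown","rack","mat"):
        print(q,[(r["pixel"],round(r["score"],2)) for r in recognise(n,q)])
print(env.get_obs(),env.grip_point_offset)
E
```

```text
side {'fx': 448.4600945721832, 'fy': 448.4600945721832, 'cx': 274.66274824411033, 'cy': 217.64755708276047, 'origin': array([-0.07103383, -0.62401923,  0.74284277]), 'orientation': array([-127.39475636,   -0.14630819,  -37.09045079])}
shovel [([230.0, 205.0], 0.9), ([197.3, 280.6], 0.76), ([279.3, 250.1], 0.71), ([172.6, 196.1], 0.64)]
tin_brown [([264.4, 422.2], 0.68)]
rack [([294.8, 408.6], 0.92), ([195.8, 281.0], 0.41)]
mat [([295.3, 414.3], 0.72), ([198.7, 299.6], 0.67)]
top {'fx': 477.6969676656485, 'fy': 477.6969676656485, 'cx': 279.48020019048505, 'cy': 210.15351384352022, 'origin': array([0.29363087, 0.09478888, 1.24617468]), 'orientation': array([-170.5454446 ,    0.96813019,  -89.42133347])}
shovel [([182.5, 256.3], 0.97), ([267.0, 244.2], 0.85), ([269.9, 332.8], 0.8), ([233.9, 155.3], 0.57)]
tin_brown [([149.8, 406.9], 0.73)]
rack [([174.5, 438.7], 0.78)]
mat [([170.1, 260.7], 0.74)]
{'t': 0.5, 'joints': array([ 7.96459360e+01,  2.05480861e+01,  6.80642875e-01,  5.65433522e-04,
       -7.01363414e+01, -1.65070603e+01]), 'qvel': array([-0.10348283, -0.00819405, -0.00745407,  0.10028941, -0.04214697,
        0.0414952 ]), 'joint_efforts': array([ 5.59891541e-04, -5.81798959e+01,  2.93068939e+01,  6.99704379e+00,
        1.18816001e-02, -3.74636011e-05]), 'eef_pos': array([0.30499105, 0.6021294 , 0.22653352]), 'tcp_rot': array([114.50522609,  89.99617813, -92.35570603]), 'force': array([-0.71750926, -0.60648128,  0.28500932]), 'ft_torque': array([-0.00562335, -0.01787836,  0.02488097]), 'grip_width': 1.0010211957067507} 0.0188
```

View pics/side0.png

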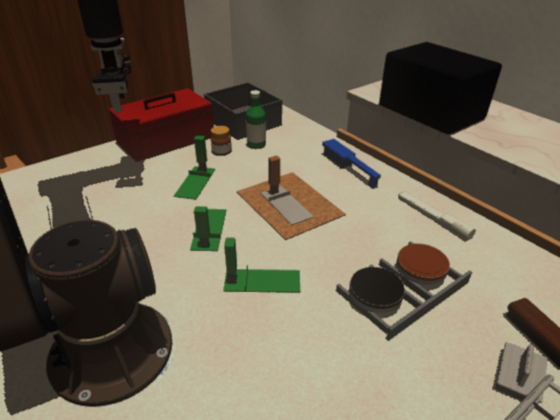

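View pics/top0.png

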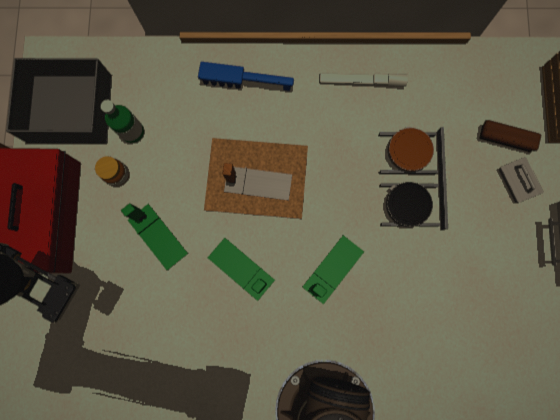

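The side picture shows the shovel with the wooden grip on the mat at (row 195, col 280), with three green look-alikes. The brown tin is at (262,422) and the black one at (287,376). In the top picture the shovel is at (182,256) and the green ones at (237,155), (268,241) and (268,333). The brown tin is at (149,410) and the black one at (204,408). The steel shovel on the mat and the orange-brown lid in the far bay fit the description. I'll confirm with crops.

```bash
python3 - <<'E'
import cv2,numpy as np
a=cv2.imread("pics/top0.png")
c=cv2.resize(a[125:235,195:460],None,fx=3,fy=3,interpolation=cv2.INTER_CUBIC); cv2.imwrite("pics/crop_top0.png",c)
b=cv2.imread("pics/side0.png")
c=cv2.resize(b[145:335,230:480],None,fx=3,fy=3,interpolation=cv2.INTER_CUBIC); cv2.imwrite("pics/crop_side0.png",c)
E
```

```text
(no output)
```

View pics/crop_top0.png

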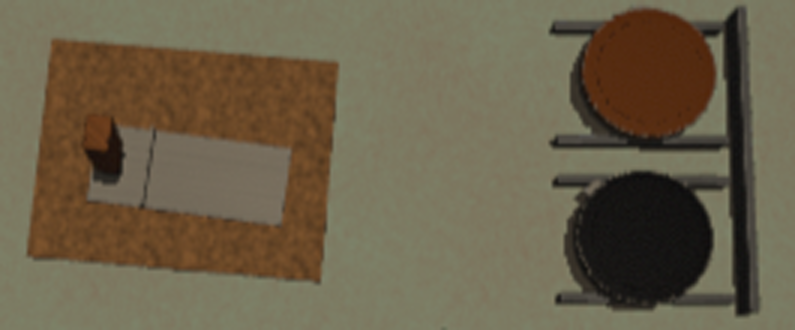

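View pics/crop_side0.png

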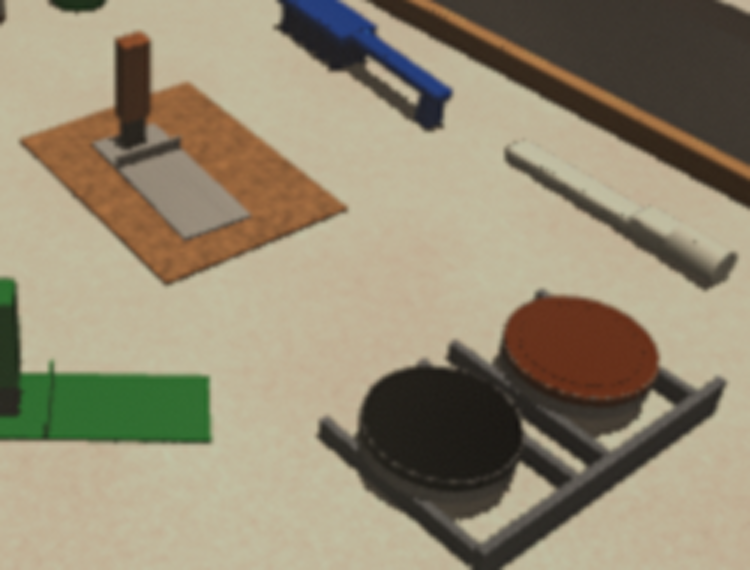

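Confirmed: the steel shovel with the brown wooden grip stands on the mat, and the orange-brown lid is in the far bay. Next I'll fit poses from the corner points in both views.

```bash
cat > h.py <<'E'
import numpy as np, cv2
from scipy.spatial.transform import Rotation as R
from scipy.optimize import least_squares
from cell import env, snapshot, camera_model, recognise
C={n:camera_model(n) for n in("side","top")}
def proj(n,P):
    c=C[n]; M=R.from_euler('xyz',c['orientation'],degrees=True).as_matrix()
    p=(np.atleast_2d(P)-c['origin'])@M
    return np.c_[c['fx']*p[:,0]/p[:,2]+c['cx'],c['fy']*p[:,1]/p[:,2]+c['cy']]
def W(pose,L,z0=0.):
    x,y,a=pose[:3];c,s=np.cos(a),np.sin(a);L=np.atleast_2d(L)
    return np.c_[x+c*L[:,0]-s*L[:,1],y+s*L[:,0]+c*L[:,1],L[:,2]+z0]
def T(p): p=np.atleast_2d(p)+.5; return p/3-.5+[195,125]
def S(p): p=np.atleast_2d(p)+.5; return p/3-.5+[230,145]
def fit(L,tp,sp,x0,z0=0.):
    # L lists for top and side separately
    f=lambda q:np.r_[(proj('top',W(q,L[0],z0))-tp).ravel(),(proj('side',W(q,L[1],z0))-sp).ravel()]
    r=least_squares(f,x0,loss='soft_l1'); return r.x,f(r.x).reshape(-1,2)
E
cat > fit0.py <<'E'
from h import *
np.set_printoptions(precision=4,suppress=True)
m=[[.1,.13,.004],[.1,-.13,.004],[-.1,-.13,.004],[-.1,.13,.004]]
q,r=fit((m,m),T([[52,39],[338,62],[320,282],[28,257]]),S([[187,83],[347,209],[167,283],[22,140]]),[.4,.2,0]);print('mat',q[:2],np.degrees(q[2]));print(r)
s=[[.155,.035,.003],[.155,-.035,.003],[-.018,-.035,.003],[0,0,.118]]
q,r=fit((s,s),T([[291,148],[281,224],[88,198],[99,122]]),S([[249,214],[185,238],[93,144],[133,41]]),[.4,.2,-1.6],.004);print('shovel',q[:2],np.degrees(q[2]));print(r)
k=[[.122,.075,.02],[.018,.075,.02],[-.018,.075,.02],[-.122,.075,.02]]
q,r=fit((k,[k[3],k[1],k[0]]),T([[553,28],[553,142],[555,182],[557,299]]),S([[323,425],[455,350],[542,295]]),[.4,-.1,0]);print('rack',q[:2],np.degrees(q[2]));print(r)
q,r=fit(([[0,0,.042]],[[0,0,.042]]),T([[649,73]]),S([[581,346]]),[.5,-.1,0]);print('tin',q[:2]);print(r)
E
python3 fit0.py
```

```text
mat [0.5889 0.1803] -4.428906392220377
[[ 0.2732 -0.1413]
 [ 0.6172 -0.2215]
 [ 0.7086 -0.4052]
 [-0.0552 -0.3191]
 [-0.255  -0.4918]
 [-0.0524 -0.417 ]
 [-0.705   0.1803]
 [-1.4104 -0.3006]]
shovel [0.5846 0.2432] -97.79977415849415
[[ 0.555  -0.2297]
 [ 0.1375  0.0075]
 [-0.0611 -0.4567]
 [-0.2906  2.1904]
 [ 0.4983  0.2771]
 [-0.2985  0.0392]
 [-0.117  -0.6537]
 [ 0.091  -1.0452]]
rack [ 0.5834 -0.224 ] -0.6512608838626666
[[ 1.8574 -0.3657]
 [ 2.3843 -0.3787]
 [ 1.9033 -0.3213]
 [ 1.7832  0.0832]
 [-1.3492 -1.8731]
 [-1.6479 -2.2494]
 [-1.5542 -0.81  ]]
tin [ 0.6587 -0.2249]
[[ 0.6858 -0.3969]
 [-0.6386 -0.1163]]
```

```bash
cat >> h.py <<'E'
def box(x0,x1,y0,y1,z0,z1):
    v=[[x,y,z] for x in(x0,x1) for y in(y0,y1) for z in(z0,z1)]
    return [(v[a],v[b]) for a,b in [(0,1),(0,2),(0,4),(1,3),(1,5),(2,3),(2,6),(3,7),(4,5),(4,6),(5,7),(6,7)]]
def rackw(): 
    e=[]
    for b in(-.07,.07):
        for s in(-1,1):
            a=b+s*.052; e+=box(a-.004,a+.004,-.075,.075,0,.02)
    return e+[((-.126,-.082,.036),(.126,-.082,.036))]
def shovw(): return box(-.018,.155,-.035,.035,0,.003)+box(.03,.033,-.035,.035,.003,.017)+box(-.011,.011,-.015,.015,.033,.118)
def matw(): return box(-.1,.1,-.13,.13,.004,.004)
def tinw(r=.058,z=(0,.022)):
    t=np.linspace(0,2*np.pi,33);e=[]
    for zz in z: e+=[((r*np.cos(a),r*np.sin(a),zz),(r*np.cos(b),r*np.sin(b),zz)) for a,b in zip(t,t[1:])]
    return e
def overlay(n,im,items,roi,out,sc):
    x0,x1,y0,y1=roi
    c=cv2.resize(im[y0:y1,x0:x1,::-1],None,fx=sc,fy=sc,interpolation=cv2.INTER_CUBIC)
    for edges,pose,z0,col in items:
        for a,b in edges:
            p=(proj(n,W(pose,[a,b],z0))+.5-[x0,y0])*sc-.5
            cv2.line(c,*[tuple(int(v) for v in np.round(u*16)) for u in p],col,1,cv2.LINE_AA,4)
    cv2.imwrite(out,c)
E
cat > o.py <<'E'
from h import *
top=cv2.imread('pics/top0.png')[:,:,::-1]; side=cv2.imread('pics/side0.png')[:,:,::-1]
d=np.radians
it=[(rackw(),(.5834,-.224,d(-.65)),0,(0,255,255)),(tinw(),(.6587,-.2249,0),.02,(255,255,0)),(shovw(),(.5846,.2432,d(-97.8)),.004,(255,0,255)),(matw(),(.5889,.1803,d(-4.43)),0,(0,255,0))]
overlay('top',top,it,(195,460,125,235),'pics/ov_t.png',3)
overlay('side',side,it,(230,480,145,335),'pics/ov_s.png',3)
E
python3 o.py
```

```text
(no output)
```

View pics/ov_t.png

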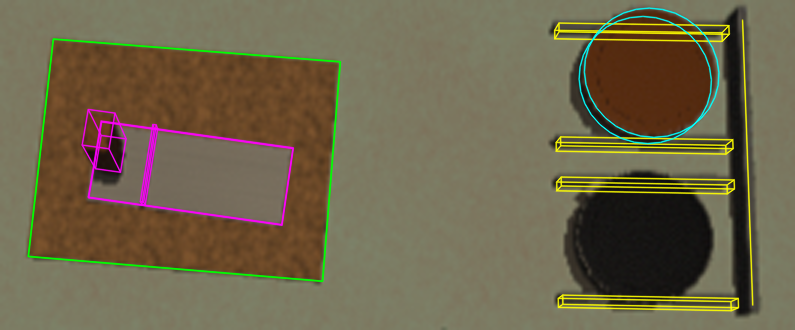

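View pics/ov_s.png

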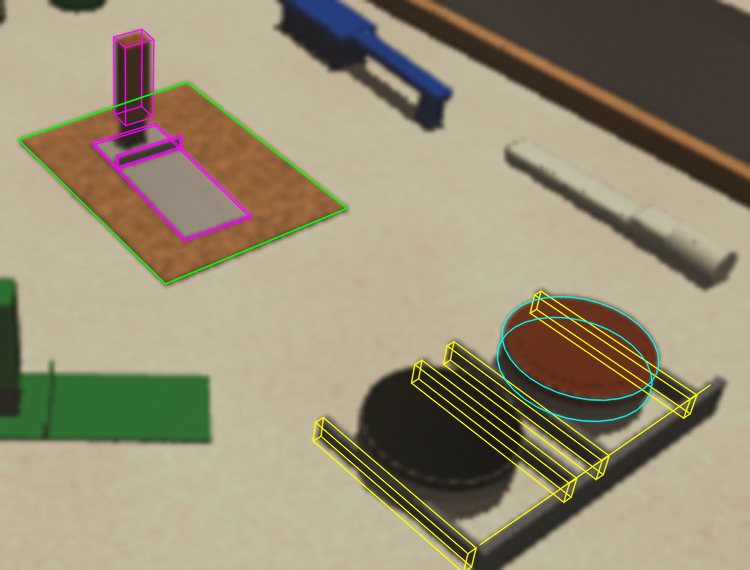

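```bash
cat > o2.py <<'E'
from h import *
top=cv2.imread('pics/top0.png')[:,:,::-1]; side=cv2.imread('pics/side0.png')[:,:,::-1]
d=np.radians
g=box(-.011,.011,-.015,.015,.118,.118)+box(-.018,.155,-.035,.035,0.003,.003)
it=[(g,(.5846,.2432,d(-97.8)),.004,(255,0,255)),(rackw(),(.5834,-.226,d(-.65)),0,(0,255,255)),]
overlay('top',top,it,(215,305,150,210),'pics/ov2_t.png',8)
overlay('top',top,it,(370,450,120,240),'pics/ov2_r.png',5)
overlay('side',side,it,(255,325,145,235),'pics/ov2_s.png',6)
o=env.get_obs(); M=R.from_euler('xyz',o['tcp_rot'],degrees=True).as_matrix(); print(M.round(3))
E
python3 o2.py
```

```text
[[-0.    -0.452 -0.892]
 [-0.    -0.892  0.452]
 [-1.     0.    -0.   ]]
```

View pics/ov2_t.png

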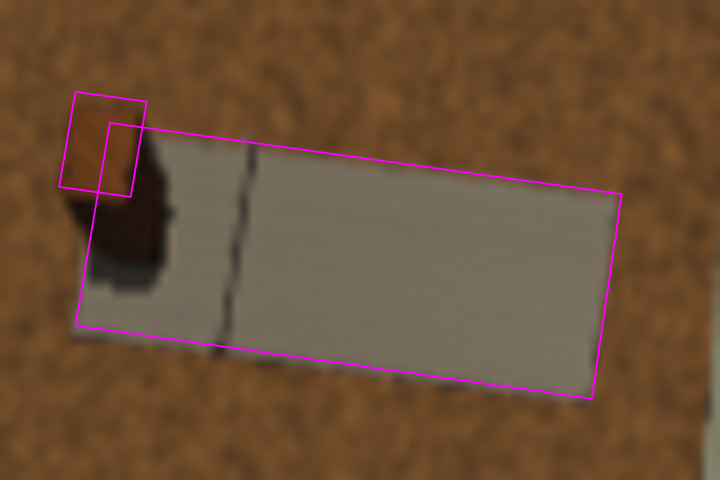

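View pics/ov2_s.png

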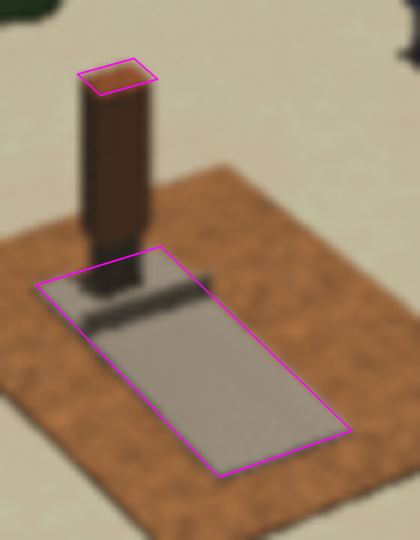

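View pics/ov2_r.png

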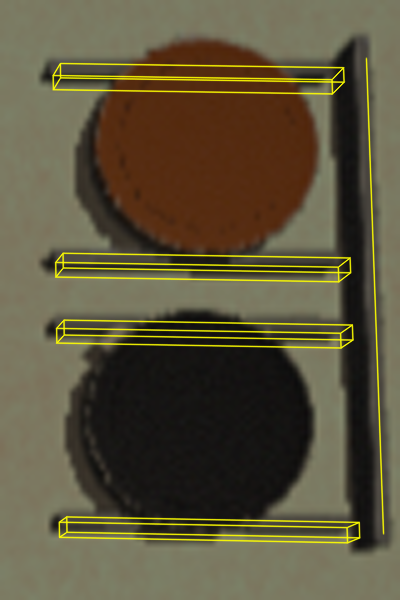

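```bash
cat >> h.py <<'E'
def plan(p,heading):
    o=env.get_obs(); M=R.from_euler('xyz',o['tcp_rot'],degrees=True).as_matrix()
    h=np.degrees(np.arctan2(M[1,1],M[0,1])); d=(heading-h+180)%360-180
    if h is not None and abs(d)>90: d-=np.sign(d)*180
    print('t',o['t'],'pos',o['eef_pos'].round(4),'rot',o['tcp_rot'].round(2),'head',h.round(2),'F',o['force'].round(1),'w',round(o['grip_width'],3),'j',o['joints'].round(1))
    print('shift(tool)',(M.T@(np.array(p)-o['eef_pos'])).round(4),'turn',-np.radians(d).round(4) , 'tilt',M[:,0].round(4))
E
python3 -c "
from h import *
plan([.5846,.2432,.165],-97.8)"
```

```text
t 0.5 pos [0.305  0.6021 0.2265] rot [114.51  90.   -92.36] head -116.86 F [-0.7 -0.6  0.3] w 1.001 j [ 79.6  20.5   0.7   0.  -70.1 -16.5]
shift(tool) [ 0.0616  0.1939 -0.4116] turn -0.3327 tilt [-0.e+00 -1.e-04 -1.e+00]
```

drive_tool(motion=[0,0.006,-0.012,-0.01,0,0.016,-0.034,-0.03,0,0.028,-0.06,-0.05,0,0.042,-0.09,-0.075,0,0.056,-0.12,-0.1,0.005,0.07,-0.15,-0.125,0.01,0.084,-0.18,-0.15,0.016,0.099,-0.21,-0.175,0.022,0.113,-0.24,-0.2,0.028,0.127,-0.27,-0.225,0.034,0.141,-0.3,-0.25,0.04,0.154,-0.328,-0.27,0.046,0.166,-0.353,-0.288,0.051,0.176,-0.374,-0.304,0.055,0.184,-0.391,-0.317,0.059,0.19,-0.403,-0.327,0.061,0.193,-0.41,-0.332,0.0616,0.194,-0.4116,-0.3327,0.0616,0.194,-0.4116,-0.3327,0.0616,0.194,-0.4116,-0.3327], fingers=0.0876)

```text
t: 2.17
eef_pos: [0.5843, 0.2437, 0.1652]
tcp_rot: [-126.7, 90.0, 45.5]
force: [-0.5, 1.0, 0.2]
grip_width: 0.998
```

```bash
python3 -c "
from h import *
plan([.5846,.2432,.073],-97.8)
for n in ('side','top'):
    im=snapshot(n)
    g=[(shovw(),(.5846,.2432,np.radians(-97.8)),.004,(255,0,255))]
    overlay(n,im,g,(230,380,70,260) if n=='side' else (180,340,110,230),f'pics/a_{n}.png',3)
"
```

```text
t 2.1667 pos [0.5843 0.2437 0.1652] rot [-126.7    89.98   45.51] head -97.79 F [-0.5  1.   0.2] w 0.998 j [ 40.3  19.1  -9.7  -0.  -61.1  41.9]
shift(tool) [ 0.0922  0.0005 -0.0003] turn 0.0001 tilt [ 3.e-04  3.e-04 -1.e+00]
```

View pics/a_side.png

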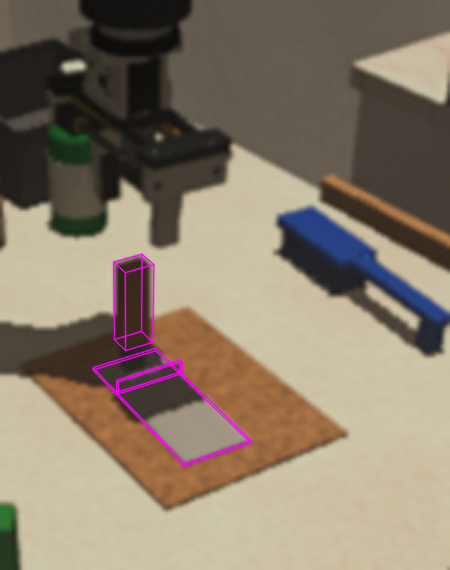

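View pics/a_top.png

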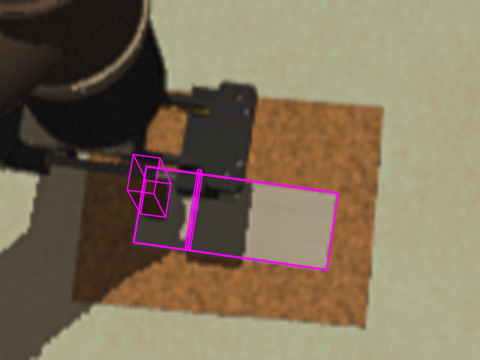

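The fingers straddle the grip along the shovel's length: the side view shows the front finger just ahead of the grip at about (row 148, col 285). I'll descend, then close.

drive_tool(motion=[0.01,0,0,0,0.03,0,0,0,0.05,0,0,0,0.07,0,0,0,0.085,0,0,0,0.092,0,0,0,0.092,0,0,0,0.092,0,0,0])

```text
t: 2.93
eef_pos: [0.5845, 0.2434, 0.073]
tcp_rot: [82.6, 90.0, -105.2]
force: [0.7, 0.5, -0.2]
grip_width: 1.002
```

drive_tool(motion=[0,0,0,0,0,0,0,0,0,0,0,0,0,0,0,0,0,0,0,0,0,0,0,0,0,0,0,0,0,0,0,0,0,0,0,0,0,0,0,0], fingers=0.0, grip_force=50)

```text
t: 3.77
eef_pos: [0.5845, 0.2431, 0.0729]
tcp_rot: [48.8, 90.0, -139.0]
force: [-1.0, -1.1, 0.0]
grip_width: 0.306
```

drive_tool(motion=[-0.003,0,0,0,-0.008,0,0,0,-0.015,0,0,0,-0.025,0,0,0,-0.035,0,0,0,-0.045,0,0,0,-0.05,0,0,0,-0.05,0,0,0,-0.05,0,0,0,-0.05,0,0,0])

```text
t: 4.6
eef_pos: [0.5842, 0.243, 0.1226]
tcp_rot: [24.7, 90.0, -163.1]
force: [0.1, -0.1, -1.2]
grip_width: 0.25
```

```bash
python3 -c "
from h import *
plan([.5846,.2432,.123],-97.8)
for n in ('side','top'):
    im=snapshot(n)
    o=env.get_obs();p=o['eef_pos']
    g=[(shovw(),(p[0],p[1],np.radians(-97.8)),p[2]-.069,(255,0,255))]
    overlay(n,im,g,(230,380,70,260) if n=='side' else (180,340,110,230),f'pics/b_{n}.png',4 if n=='top' else 3)
"
```

```text
t 4.6 pos [0.5842 0.243  0.1226] rot [  24.75   89.96 -163.06] head -97.81 F [ 0.1 -0.1 -1.2] w 0.25 j [ 40.2  21.3 -12.6  -0.  -56.1  42. ]
shift(tool) [-0.0004 -0.0003 -0.0004] turn -0.0001 tilt [-6.e-04 -2.e-04 -1.e+00]
```

View pics/b_side.png

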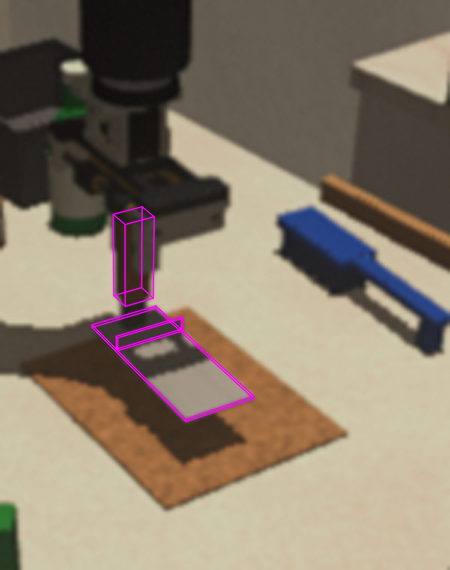

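View pics/b_top.png

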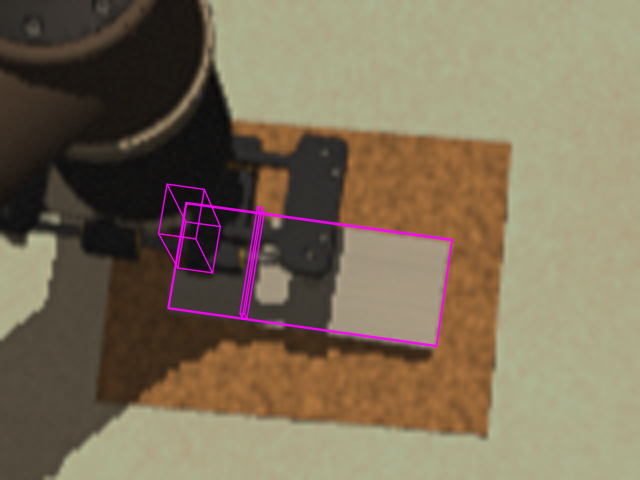

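```bash
python3 -c "
from h import *
plan([.660,.05,.123],-90.65)"
```

```text
t 4.7 pos [0.5841 0.2429 0.1223] rot [  40.83   89.93 -146.97] head -97.8 F [-0.8  0.7 -1.5] w 0.247 j [ 40.2  21.3 -12.6  -0.  -56.1  42. ]
shift(tool) [-0.0007  0.1808 -0.1013] turn -0.1248 tilt [-1.e-03 -7.e-04 -1.e+00]
```

drive_tool(motion=[0,0.004,-0.002,-0.003,0,0.012,-0.007,-0.008,0,0.025,-0.014,-0.017,0,0.04,-0.022,-0.028,0,0.056,-0.031,-0.039,0,0.072,-0.04,-0.05,0,0.088,-0.049,-0.061,0,0.104,-0.058,-0.072,0,0.12,-0.067,-0.083,0,0.135,-0.076,-0.094,0,0.15,-0.084,-0.105,0,0.163,-0.091,-0.114,0,0.173,-0.097,-0.12,0,0.179,-0.1,-0.124,0,0.181,-0.1015,-0.125,0.01,0.181,-0.1015,-0.125,0.022,0.181,-0.1015,-0.125,0.035,0.181,-0.1015,-0.125,0.044,0.181,-0.1015,-0.125,0.047,0.181,-0.1015,-0.125], grip_force=60)

```text
t: 6.37
eef_pos: [0.6593, 0.0504, 0.074]
tcp_rot: [20.9, 89.8, -159.7]
force: [-6.8, 2.0, 14.8]
grip_width: 0.245
```

drive_tool(motion=[0,0,0,0,0,0,0,0,0,0,0,0,0,0,0,0])

```text
t: 6.7
eef_pos: [0.6606, 0.0502, 0.076]
tcp_rot: [-160.3, 90.0, 19.1]
force: [-0.0, 1.0, -1.7]
grip_width: 0.249
```

```bash
python3 -c "
from h import *
plan([.657,-.122,.075],-90.65)
for n in ('side','top'):
    im=snapshot(n)
    o=env.get_obs();p=o['eef_pos']
    g=[(shovw(),(p[0],p[1],np.radians(-90.65)),p[2]-.069,(255,0,255)),(rackw(),(.5845,-.225,np.radians(-.65)),0,(0,255,255)),(tinw(),(.6587,-.2249,0),.02,(255,255,0))]
    overlay(n,im,g,(270,480,150,330) if n=='side' else (260,460,110,240),f'pics/c_{n}.png',3)
"
```

```text
t 6.7 pos [0.6606 0.0502 0.076 ] rot [-160.29   89.99   19.08] head -90.62 F [-0.   1.  -1.7] w 0.249 j [ 21.2  26.4 -11.3   0.  -52.3  68.2]
shift(tool) [0.001  0.1723 0.0017] turn 0.0005 tilt [ 2.e-04  1.e-04 -1.e+00]
```

View pics/c_side.png

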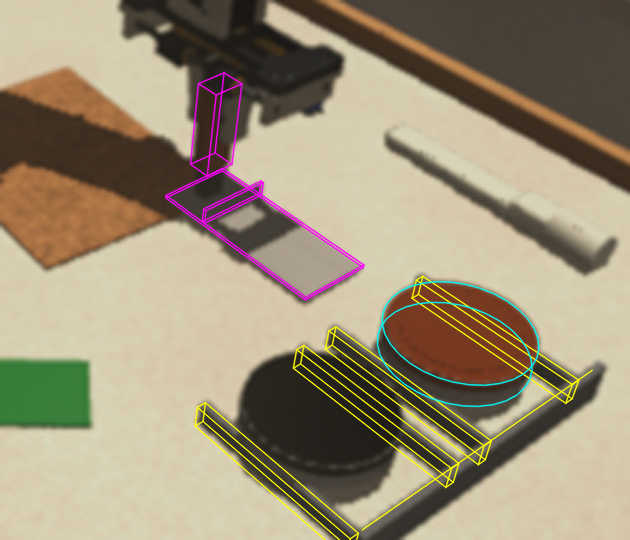

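View pics/c_top.png

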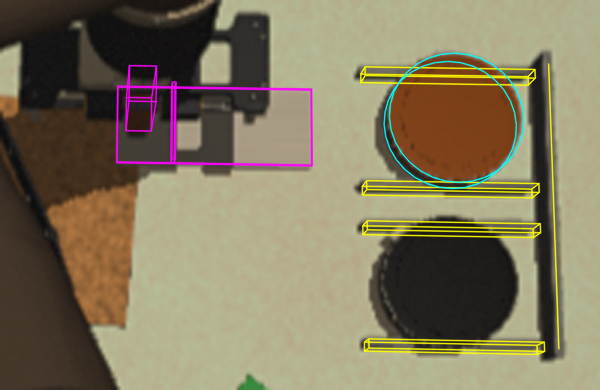

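The shovel is level, with its blade in line with the brown bay (top view: blade front edge at col 363, tin centre at col 410, same row band). Inserting slowly now.

drive_tool(motion=[0,0.003,0,0,0,0.008,0,0,0,0.016,0,0,0,0.026,0,0,0,0.036,0,0,0,0.046,0,0,0,0.056,0,0,0,0.066,0,0,0,0.076,0.001,0,0,0.086,0.001,0,0,0.096,0.001,0,0,0.106,0.001,0,0,0.116,0.001,0,0,0.126,0.001,0,0,0.136,0.001,0,0,0.145,0.001,0,0,0.153,0.001,0,0,0.158,0.001,0,0,0.16,0.001,0,0,0.16,0.001,0])

```text
t: 8.47
eef_pos: [0.6577, -0.1104, 0.0759]
tcp_rot: [-6.2, 90.0, 173.1]
force: [-1.1, 0.9, -1.5]
grip_width: 0.248
```

```bash
python3 -c "
from h import *
plan([.657,-.122,.075],-90.65)
for n in ('side','top'):
    im=snapshot(n)
    o=env.get_obs();p=o['eef_pos']
    g=[(shovw(),(p[0],p[1],np.radians(-90.65)),p[2]-.069,(255,0,255)),(tinw(),(.6587,-.2249,0),.02,(255,255,0))]
    overlay(n,im,g,(310,480,190,330) if n=='side' else (310,460,110,240),f'pics/d_{n}.png',4)
"
```

```text
t 8.4667 pos [ 0.6577 -0.1104  0.0759] rot [ -6.22  89.99 173.11] head -90.67 F [-1.1  0.9 -1.5] w 0.248 j [  7.2  26.8 -10.7  -0.  -52.5  82.1]
shift(tool) [0.0009 0.0116 0.0006] turn -0.0003 tilt [-1.e-04  0.e+00 -1.e+00]
```

View pics/d_side.png

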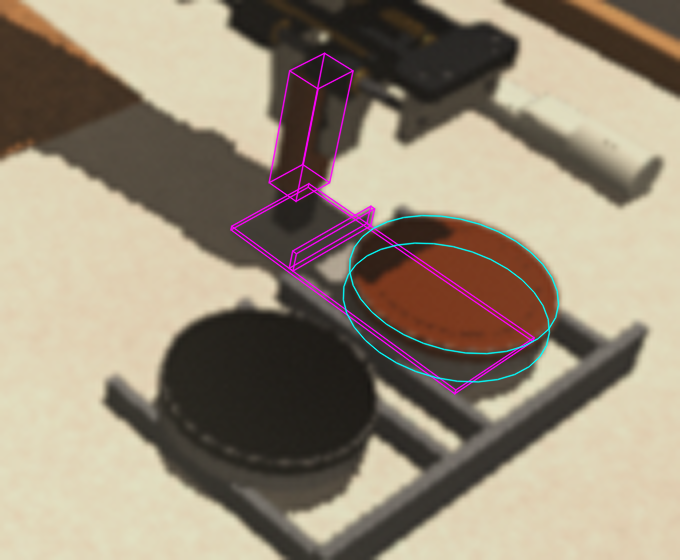

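View pics/d_top.png

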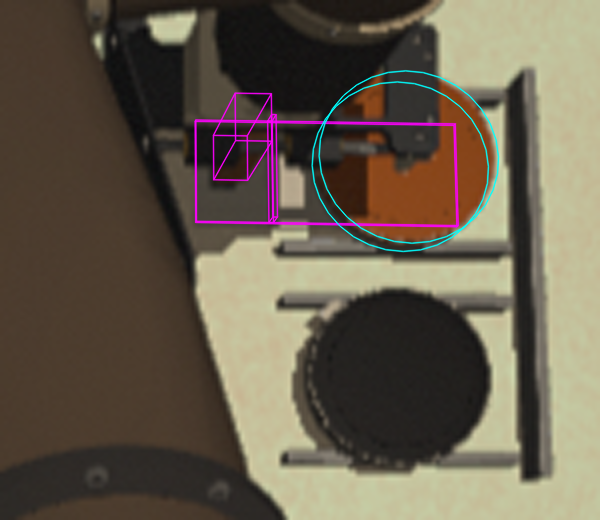

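The blade is centred between the rails and under the tin, about 12 mm short of its final depth. I'll advance that far, then lift straight up gently.

drive_tool(motion=[0,0.002,0,0,0,0.005,0,0,0,0.009,0,0,0,0.0115,0,0,0,0.012,0,0,0,0.012,0,0,-0.001,0.012,0,0,-0.003,0.012,0,0,-0.005,0.012,0,0,-0.007,0.012,0,0,-0.0085,0.012,0,0,-0.01,0.012,0,0,-0.0115,0.012,0,0,-0.013,0.012,0,0,-0.0145,0.012,0,0,-0.016,0.012,0,0,-0.0175,0.012,0,0,-0.0185,0.012,0,0,-0.019,0.012,0,0,-0.019,0.012,0,0])

```text
t: 10.23
eef_pos: [0.6576, -0.122, 0.0951]
tcp_rot: [-164.5, 90.0, 14.8]
force: [-0.4, -0.3, -4.3]
grip_width: 0.245
```

```bash
python3 -c "
from h import *
plan([.657,-.122,.095],-90.65)
for n in ('side',):
    im=snapshot(n)
    o=env.get_obs();p=o['eef_pos']
    g=[(shovw(),(p[0],p[1],np.radians(-90.65)),p[2]-.069,(255,0,255)),(tinw(),(.6587,-.2249,0),p[2]-.066,(255,255,0))]
    overlay(n,im,g,(310,480,190,330) if n=='side' else (310,460,110,240),f'pics/e_{n}.png',4)
"
```

```text
t 10.2333 pos [ 0.6576 -0.122   0.0951] rot [-164.52   89.99   14.84] head -90.63 F [-0.4 -0.3 -4.3] w 0.245 j [  6.2  25.8  -9.4  -0.  -54.8  83.2]
shift(tool) [0.0001 0.0001 0.0006] turn 0.0003 tilt [ 1.e-04  0.e+00 -1.e+00]
```

View pics/e_side.png

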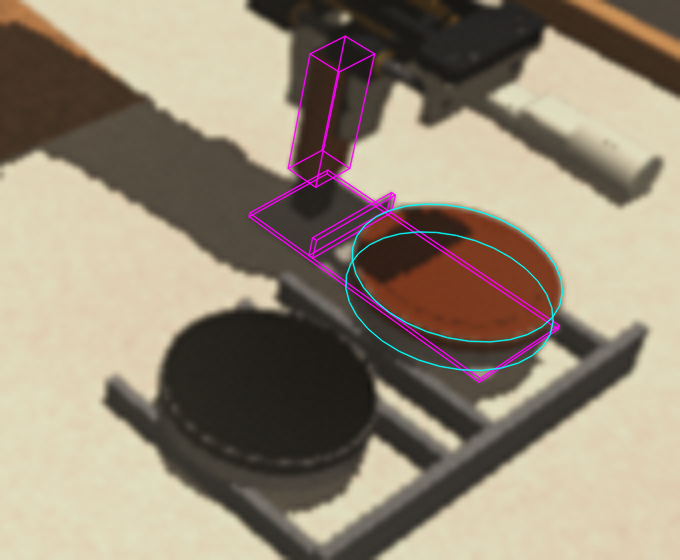

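The wrist force now reads about −4 N in z, up from −1.5 N, so the tin is on the blade. Lifting clear.

drive_tool(motion=[-0.001,0,0,0,-0.003,0,0,0,-0.006,0,0,0,-0.01,0,0,0,-0.014,0,0,0,-0.018,0,0,0,-0.022,0,0,0,-0.026,0,0,0,-0.03,0,0,0,-0.034,0,0,0,-0.037,0,0,0,-0.039,0,0,0,-0.04,0,0,0,-0.04,0,0,0,-0.04,0,0,0])

```text
t: 11.53
eef_pos: [0.6575, -0.122, 0.1348]
tcp_rot: [-7.2, 90.0, 172.2]
force: [0.2, -0.8, -3.3]
grip_width: 0.251
```

```bash
python3 -c "
from h import *
plan([.5965,.279,.135],-94.5)
for n in ('side',):
    im=snapshot(n)
    o=env.get_obs();p=o['eef_pos']
    g=[(shovw(),(p[0],p[1],np.radians(-90.65)),p[2]-.069,(255,0,255)),(tinw(),(.6587,-.2249,0),p[2]-.066,(255,255,0))]
    overlay(n,im,g,(310,480,170,330) if n=='side' else (310,460,110,240),f'pics/f_{n}.png',4)
"
```

```text
t 11.5333 pos [ 0.6575 -0.122   0.1348] rot [ -7.18  89.98 172.19] head -90.64 F [ 0.2 -0.8 -3.3] w 0.251 j [  6.2  23.7  -7.   -0.  -59.3  83.2]
shift(tool) [-2.000e-04 -4.003e-01  6.540e-02] turn 0.0674 tilt [-3.e-04  0.e+00 -1.e+00]
```

View pics/f_side.png

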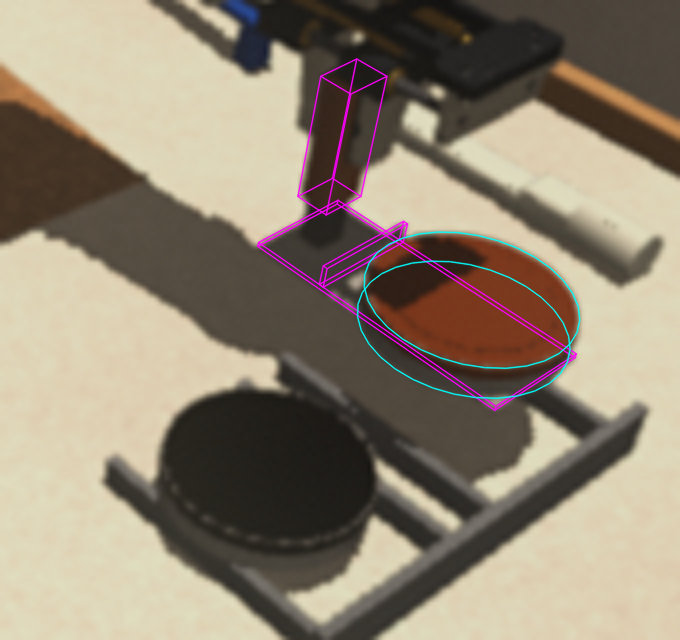

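drive_tool(motion=[0,-0.001,0,0,0,-0.004,0.001,0.001,0,-0.009,0.0015,0.0015,0,-0.016,0.003,0.003,0,-0.025,0.004,0.004,0,-0.036,0.006,0.006,0,-0.049,0.008,0.008,0,-0.062,0.01,0.01,0,-0.076,0.0125,0.0125,0,-0.09,0.0147,0.015,0,-0.104,0.017,0.0175,0,-0.118,0.0193,0.02,0,-0.132,0.0216,0.022,0,-0.146,0.0238,0.0245,0,-0.159,0.026,0.0265,0,-0.171,0.028,0.0285,0,-0.181,0.0295,0.03,0,-0.19,0.031,0.032,0,-0.197,0.0322,0.033,0,-0.202,0.033,0.034])

```text
t: 13.25
eef_pos: [0.6268, 0.0812, 0.135]
tcp_rot: [134.4, 90.0, -48.1]
force: [0.4, -0.3, -2.7]
grip_width: 0.247
```

```bash
python3 -c "
from h import *
plan([.5968,.281,.135],-94.5)
for n in ('side',):
    im=snapshot(n)
    cv2.imwrite('pics/g_side.png',im[:,:,::-1])
plan([.5968,.281,.135],-94.5)
"
```

```text
t 13.25 pos [0.6268 0.0812 0.135 ] rot [134.42  90.   -48.15] head -92.57 F [ 0.4 -0.3 -2.7] w 0.247 j [ 25.1  20.6 -12.    0.  -57.5  62.4]
shift(tool) [-0.     -0.1982  0.0389] turn 0.0337 tilt [ 0. -0. -1.]
t 13.3 pos [0.6268 0.0817 0.135 ] rot [-126.68   89.98   50.76] head -92.56 F [-0.3  1.5 -3.6] w 0.249 j [ 25.1  20.6 -11.9  -0.  -57.5  62.4]
shift(tool) [ 0.     -0.1978  0.0389] turn 0.0338 tilt [ 2.e-04  2.e-04 -1.e+00]
```

View pics/g_side.png

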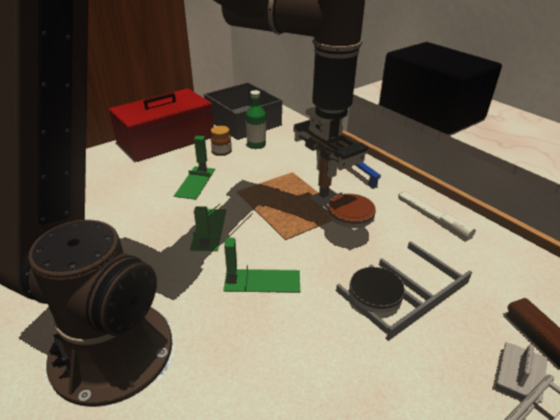

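The tin is still lying level on the blade at (row 208, col 352), and the black tin hasn't moved. Continuing over the mat.

drive_tool(motion=[0,-0.001,0,0,0,-0.004,0.001,0.001,0,-0.009,0.0018,0.0015,0,-0.016,0.0031,0.003,0,-0.025,0.005,0.004,0,-0.036,0.007,0.006,0,-0.049,0.0096,0.008,0,-0.062,0.0122,0.01,0,-0.076,0.015,0.0125,0,-0.09,0.0177,0.015,0,-0.104,0.0204,0.0175,0,-0.118,0.0232,0.02,0,-0.132,0.026,0.022,0,-0.146,0.0287,0.0245,0,-0.159,0.0312,0.0265,0,-0.171,0.0336,0.0285,0,-0.182,0.0358,0.031,0,-0.19,0.0374,0.0325,0,-0.195,0.0384,0.0335,0,-0.1978,0.0389,0.0338])

```text
t: 14.97
eef_pos: [0.5968, 0.2805, 0.1349]
tcp_rot: [55.2, 90.0, -129.3]
force: [0.5, -0.1, -3.5]
grip_width: 0.245
```

drive_tool(motion=[0.001,0,0,0,0.004,0,0,0,0.009,0,0,0,0.015,0,0,0,0.022,0,0,0,0.029,0,0,0,0.036,0,0,0,0.042,0,0,0,0.047,0,0,0,0.05,0,0,0,0.052,0,0,0,0.052,0,0,0,0.052,0,0,0])

```text
t: 16.05
eef_pos: [0.597, 0.2798, 0.0831]
tcp_rot: [-156.5, 90.0, 19.0]
force: [0.3, 0.2, -3.6]
grip_width: 0.249
```

```bash
python3 -c "
from h import *
plan([.5968,.281,.073],-94.5)
for n in ('side','top'):
    im=snapshot(n)
    o=env.get_obs();p=o['eef_pos'];a=np.radians(-94.5)
    g=[(shovw(),(p[0],p[1],a),p[2]-.069,(255,0,255)),(tinw(),(p[0]+.103*np.cos(a),p[1]+.103*np.sin(a),0),p[2]-.066,(255,255,0)),(matw(),(.5889,.1803,np.radians(-4.43)),0,(0,255,0))]
    overlay(n,im,g,(220,360,100,250) if n=='side' else (180,340,110,230),f'pics/i_{n}.png',4)
"
```

```text
t 16.05 pos [0.597  0.2798 0.0831] rot [-156.45   89.99   19.03] head -94.51 F [ 0.3  0.2 -3.6] w 0.249 j [ 42.   25.7 -11.4   0.  -52.9  43.5]
shift(tool) [ 0.0101 -0.0011  0.0003] turn -0.0002 tilt [ 2.e-04  1.e-04 -1.e+00]
```

View pics/i_side.png

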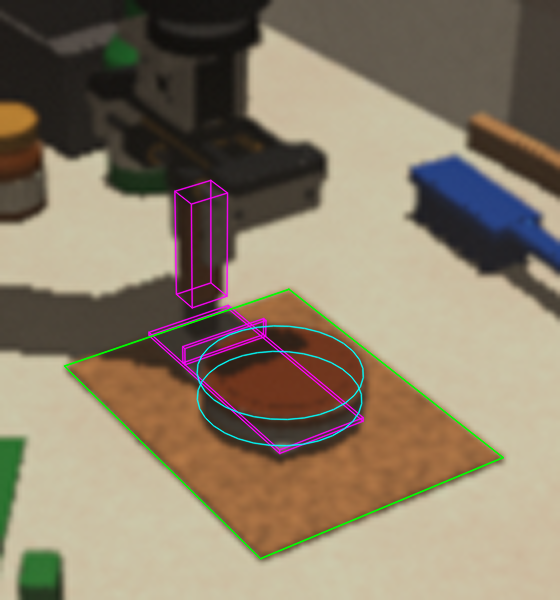

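View pics/i_top.png

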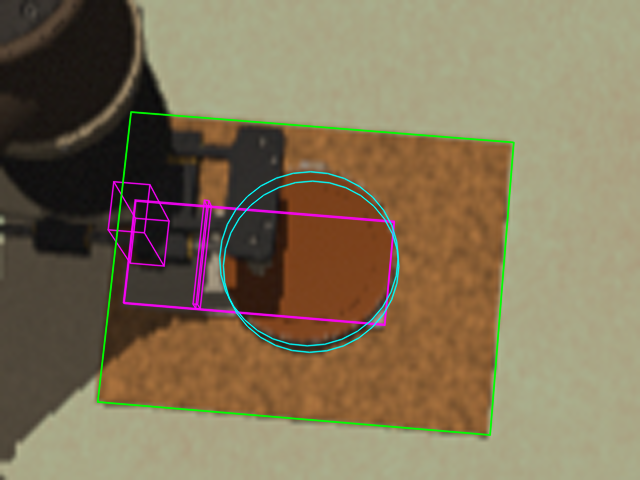

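Over the mat the tin sits on the blade, centred within a few mm (top view about (175,258)). Lowering gently to contact.

drive_tool(motion=[0.001,0,0,0,0.003,0,0,0,0.005,0,0,0,0.0065,0,0,0,0.0075,0,0,0,0.0083,0,0,0,0.009,0,0,0,0.0095,0,0,0,0.01,0,0,0,0.01,0,0,0,0.01,0,0,0])

```text
t: 17.07
eef_pos: [0.597, 0.2797, 0.074]
tcp_rot: [-175.8, 90.0, -0.3]
force: [-1.9, -0.0, 5.7]
grip_width: 0.249
```

drive_tool(motion=[0,0,0,0,0,0,0,0,0,0,0,0,0,0,0,0], grip_force=5)

```text
t: 17.4
eef_pos: [0.5972, 0.2798, 0.074]
tcp_rot: [-161.4, 89.9, 14.1]
force: [-3.1, -1.3, 6.0]
grip_width: 0.251
```

drive_tool(motion=[0,0,0,0,0,0,0,0,0,0,0,0,0,0,0,0,0,0,0,0,0,0,0,0,0,0,0,0,0,0,0,0], fingers=0.06)

```text
t: 18.07
eef_pos: [0.597, 0.2798, 0.0729]
tcp_rot: [-23.5, 90.0, 152.0]
force: [0.2, 0.2, -0.5]
grip_width: 0.681
```

```bash
python3 -c "
from h import *
plan([.597,.2797,.18],-94.5)
im=snapshot('side')
o=env.get_obs();a=np.radians(-94.5)
g=[(shovw(),(.597,.2797,a),.004,(255,0,255))]
overlay('side',im,g,(220,360,100,250),'pics/j_side.png',4)
"
```

```text
t 18.0667 pos [0.597  0.2798 0.0729] rot [-23.51  90.   151.97] head -94.52 F [ 0.2  0.2 -0.5] w 0.681 j [ 42.   26.3 -11.9  -0.  -51.7  43.5]
shift(tool) [-1.071e-01  1.000e-04 -1.000e-04] turn -0.0004 tilt [-0.  0. -1.]
```

View pics/j_side.png

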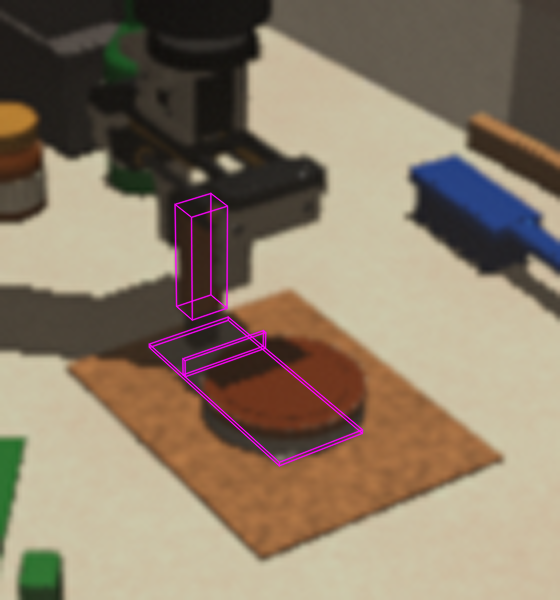

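The fingers are clear of the grip and the shovel lies flat. Retreating straight up.

drive_tool(motion=[-0.003,0,0,0,-0.01,0,0,0,-0.02,0,0,0,-0.035,0,0,0,-0.05,0,0,0,-0.065,0,0,0,-0.08,0,0,0,-0.095,0,0,0,-0.11,0,0,0,-0.125,0,0,0,-0.135,0,0,0,-0.14,0,0,0,-0.14,0,0,0,-0.14,0,0,0], fingers=0.0876)

```text
t: 19.28
eef_pos: [0.5967, 0.2797, 0.2128]
tcp_rot: [-49.5, 90.0, 126.0]
force: [1.2, -0.9, -0.5]
grip_width: 1.003
```

```bash
python3 -c "
from h import *
plan([.597,.2797,.213],-94.5)
for n in ('side','top'):
    im=snapshot(n)
    a=np.radians(-94.5)
    g=[(shovw(),(.597,.2797,a),.004,(255,0,255)),(matw(),(.5889,.1803,np.radians(-4.43)),0,(0,255,0))]
    overlay(n,im,g,(220,360,100,250) if n=='side' else (180,340,110,230),f'pics/k_{n}.png',4)
"
```

```text
t 19.2833 pos [0.5967 0.2797 0.2128] rot [-49.49  89.98 125.98] head -94.53 F [ 1.2 -0.9 -0.5] w 1.003 j [ 42.   19.5  -2.6  -0.  -67.8  43.5]
shift(tool) [-0.0002  0.     -0.0003] turn -0.0005 tilt [-2.e-04  2.e-04 -1.e+00]
```

View pics/k_side.png

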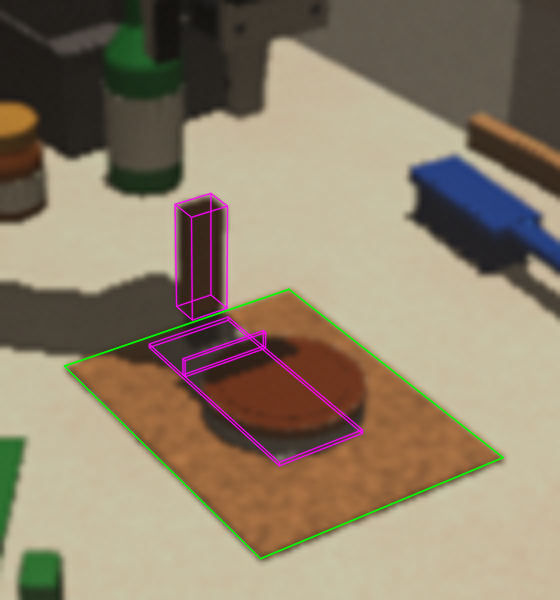

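View pics/k_top.png

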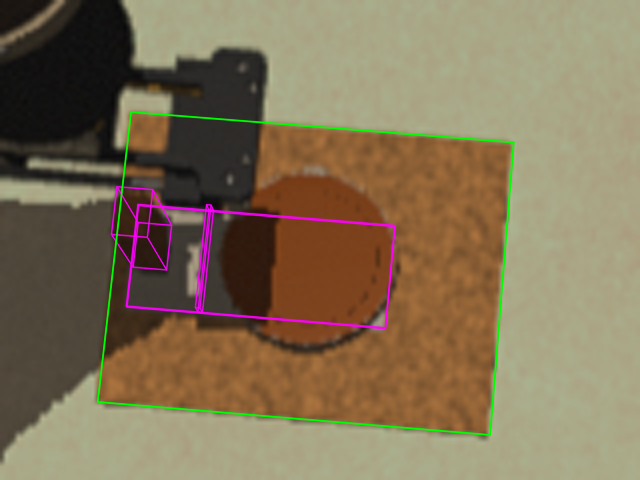

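The shovel lies flat inside the mat with the tin on its blade, at about (row 175, col 257) in the top view. The gripper is 9 cm above the grip. Handing in.

```bash
python3 -c "
from h import *
print(env.hand_in()); print(env.get_obs()['t'])
im=snapshot('side'); cv2.imwrite('pics/z_side.png',im[:,:,::-1])"
```

```text
the job is handed in; nothing more can be done
None
the job is handed in; nothing more can be done
```

I took the steel shovel by its wooden grip, slid the blade under the brown tin in the far bay and lifted the tin out level. I then set the loaded shovel flat on the cork mat, let go, backed straight up and handed in at about 19 s. The hand-in gave no verdict.

**Last checks before hand-in:**
- **Placing:** both cameras showed the shovel flat and wholly on the mat, with the tin on the blade. By my estimate the tin is within about 5 mm of the mat's centre.
- **Gripper:** it was open and touching nothing, about 9 cm above the grip, with wrist force near zero.
- **Other things:** the gripper never touched the brown tin. The black tin had not moved when last seen, mid-transfer.

**What disagreed or stood out:**
- The two cameras disagreed by a few mm on where the rack was, so I aimed between them. The blade still went in centred between the rails.
- There was a short wrist reading of about 15 N while lowering in front of the rack, gone by the next reading. It was either braking or a light brush of the mat edge.
- Setting down pressed on the mat with about 9 N.

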